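Complete a glaze line blend on the test-tile rack

ROBOT

A 6-joint arm with a two-finger parallel gripper is mounted at the origin on a cart in front of the work surface, level with it; the furniture and walls round the work are solid. World frame = base frame: x ahead of the robot, y to its left, z up, the work surface at z = 0. Lengths are in m, angles in rad, forces in N, time in s.
With the tool pointing down it reaches from about 0.35 to 0.975 m from the base axis. Payload 7.1 kg.
Tool frame: the origin (TCP) lies midway between the tips of the shut fingers; the grasp point (between the pads) lies 19 mm behind it; z points along the fingers, y is the line along which they close (so a half turn about z gives the same grasp; the last joint's range is limited). The gripper opens to 88 mm and grips with 3 to 60 N. Pads are 20 mm wide; open, the fingers measure 115 mm over their backs; the gripper's body (75 mm by 178 mm) begins 61 mm behind the grasp point.
Start: joints at [1.296, 0.423, 1.63, -0, 1.089, -0.019], TCP at [0.158, 0.605, 0.223] pointing down, gripper open.
Joint ranges: [-3, 3], [-0.9, 2.11], [0.09, 2.58], [-1.31, 4.45], [0.11, 2.69], [-2.54, 2.54]. Speed limits (rad/s): [2.39, 2.39, 3.01, 3.14, 3.14, 3.14].

INTERFACE

Orientations are given as a unit quaternion [w, x, y, z].
In Python, from station import move_pose, movel, movej, command_gripper, wait, inverse_kinematics, read_camera, camera_info, MotionError, job_done, get_time, get_joint_pos, get_qvel, get_effort, get_tcp_pos, get_ee_rot, get_ft_force, get_ft_torque, get_grip_width, get_finger_force gives the robot as it stands. Calls block until the motion is done:
- move_pose(position, orientation): joint-space move of the TCP to a pose.
- movel(position, frame=None, v=0.15, until_force=None): straight line of the TCP; frame=None keeps the orientation; v is the mean speed in m/s. With until_force (N) it stops when the force on the tool has changed by that much, and returns True; else False.
- movej(angles): joint-space move.
- command_gripper(opening): opening from 0.0 (shut) to 1.0 (fully open); the grip force is fixed at half the most; returns when the fingers have stopped.
- wait(seconds).
- inverse_kinematics(position, orientation): joint angles nearest the present ones, or None.
- read_camera(name): name is "scene" or "side" or "wrist"; returns the picture (420x560x3 uint8, red, green, blue); there is no depth.
- camera_info(name): a dict with "intrinsics" (3x3 intrinsics, pixels), "T" (4x4, takes a point from camera to world coordinates); the wrist camera has in their place "tool_from_camera" (4x4, takes a point from camera to tool coordinates, whose origin is the TCP and whose axes are the flange's). Camera axes: x right, y up, looking along -z (the intrinsics and any distortion apply to the point x, -y, -z); pixel columns grow to the right and rows downward; lengths in m; the calibration is good to about 2 mm. A picture is of the moment at which its call begins: read the wrist's pose just before it. camera_info takes no time and is no camera call.
A pose or a line that the arm cannot do raises MotionError and nothing moves.
- job_done(): hands the job in; it is judged then, once.
Readings, each from a call of its own:
- get_time(): time.
- get_joint_pos(): joint angles.
- get_qvel(): joint speeds.
- get_effort(): joint torques, N m.
- get_tcp_pos(): TCP position.
- get_ee_rot(): TCP orientation.
- get_ft_force(): force on the tool from outside, world axes, zero at the start.
- get_ft_torque(): the same for the moment, N m.
- get_grip_width(): opening from 0.0 (shut) to 1.0 (fully open).
- get_finger_force(): force on a finger pad.
Only numpy, scipy, OpenCV 4.12 (cv2) and the standard library are available. Lean on these libraries where they do the work, as an engineer would, in place of code of your own. Each camera call takes 0.05 s, during which the arm holds its last target. There are 200 camera calls.

TASK

Complete the cobalt line blend on the wooden tile rack, where the white base tile and the navy full-strength tile already stand at the two ends. Stand the four loose blue test tiles on the four empty cork pads between them, one to each pad, so that the shades run in order from the palest next to the white tile to the deepest next to the navy one, each centred on its pad, square to the rack and glazed side to the front like the end tiles. Set the tiles down gently rather than dropping them, do not tip any over, and leave the two end tiles where they stand.

Things in the scene. Friction and masses are not known exactly. Their poses are not given: they have to be found in the camera images.
- tile_pale_mid (a point): Loose tile, palest of the four, milky sky blue. L-shaped stoneware test tile, 60 g: upright glazed plate 9 mm thick (x), 40 wide (y), 62 high, on a bare foot 34 deep, 40 wide, 9 high that runs forward (-x) from under the plate, backs flush; round pool of the glaze on the foot. Point: centre of the plate, 31 mm up, 12.5 mm behind the foot's centre; z up.
- tile_light_mid (a point): Loose tile, second palest, clear light blue. L-shaped stoneware test tile, 60 g: upright glazed plate 9 mm thick (x), 40 wide (y), 62 high, on a bare foot 34 deep, 40 wide, 9 high that runs forward (-x) from under the plate, backs flush; round pool of the glaze on the foot. Point: centre of the plate, 31 mm up, 12.5 mm behind the foot's centre; z up.
- tile_medium_mid (a point): Loose tile, third, medium cobalt blue. L-shaped stoneware test tile, 60 g: upright glazed plate 9 mm thick (x), 40 wide (y), 62 high, on a bare foot 34 deep, 40 wide, 9 high that runs forward (-x) from under the plate, backs flush; round pool of the glaze on the foot. Point: centre of the plate, 31 mm up, 12.5 mm behind the foot's centre; z up.
- tile_deep_mid (a point): Loose tile, darkest of the four, deep blue, lighter than the navy end tile. L-shaped stoneware test tile, 60 g: upright glazed plate 9 mm thick (x), 40 wide (y), 62 high, on a bare foot 34 deep, 40 wide, 9 high that runs forward (-x) from under the plate, backs flush; round pool of the glaze on the foot. Point: centre of the plate, 31 mm up, 12.5 mm behind the foot's centre; z up.
- tile_white_mid (a point): White end tile (base glaze), shaped and sized as the loose tiles, standing free in one of the two end bays of the wooden rack (either end). Point: centre of the plate, 31 mm up, 12.5 mm behind the foot's centre; z up.
- tile_navy_mid (a point): Navy end tile (full-strength glaze, almost black), shaped and sized as the loose tiles, standing free in the other end bay of the rack. Point: centre of the plate, 31 mm up, 12.5 mm behind the foot's centre; z up.
- bay_a_spot (a point): An empty bay of the rack between the end tiles (letters in no order): cork pad 40 x 50 mm, top 17 mm above the table. Point: on the cork, 12.5 mm behind the pad's centre, where the plate's centre stands when the foot is centred; x to the rack's back, y along it. The rack is a fixed dark wooden board 72 x 414 mm, six bays 64 mm apart.
- bay_b_spot (a point): An empty bay of the rack between the end tiles (letters in no order): cork pad 40 x 50 mm, top 17 mm above the table. Point: on the cork, 12.5 mm behind the pad's centre, where the plate's centre stands when the foot is centred; x to the rack's back, y along it. Beads beside and before each bay rise 2 mm above the cork, the back stop 8 mm.
- bay_c_spot (a point): An empty bay of the rack between the end tiles (letters in no order): cork pad 40 x 50 mm, top 17 mm above the table. Point: on the cork, 12.5 mm behind the pad's centre, where the plate's centre stands when the foot is centred; x to the rack's back, y along it. Clear room in a bay: 47 mm deep, 56 mm wide, for the 34 x 40 mm foot.
- bay_d_spot (a point): An empty bay of the rack between the end tiles (letters in no order): cork pad 40 x 50 mm, top 17 mm above the table. Point: on the cork, 12.5 mm behind the pad's centre, where the plate's centre stands when the foot is centred; x to the rack's back, y along it. The rack faces the robot, turned up to 10 degrees.
Things that resemble listed ones, but are neither listed nor needed, are in the scene too. What is shaped like the part that bears tile_deep_mid but yellow is not meant.

How it is judged:
At the end, for the whole second after the job is handed in: From the white tile the order is pale, light, medium, deep, navy. Each blue tile stands on a cork pad, upright to 5 degrees, within 12.5 mm of the pad's point, square to the rack within 12 degrees, front forward. End tiles upright, moved under 12 mm. All released and at rest ((horizontal distance between tile_pale_mid and bay_a_spot below 0.0125 m or horizontal distance between tile_pale_mid and bay_b_spot below 0.0125 m or horizontal distance between tile_pale_mid and bay_c_spot below 0.0125 m or horizontal distance between tile_pale_mid and bay_d_spot below 0.0125 m) and horizontal distance between tile_pale_mid and tile_white_mid between 0.038 and 0.09 m and height (world z) of tile_pale_mid between 0.045 and 0.051 m and angle between each of tile_pale_mid, tile_light_mid, tile_medium_mid, tile_deep_mid, tile_white_mid, tile_navy_mid's own z axis and vertical below 0.09 rad and angle between the x axis of each of tile_pale_mid, tile_light_mid, tile_medium_mid, tile_deep_mid and the x axis of bay_a_spot, either way round below 0.22 rad and contact force between the fingers and tile_pale below 0.05 N and linear speed of each of tile_pale, tile_light, tile_medium, tile_deep, tile_white, tile_navy below 0.02 m/s and (horizontal distance between tile_light_mid and bay_a_spot below 0.0125 m or horizontal distance between tile_light_mid and bay_b_spot below 0.0125 m or horizontal distance between tile_light_mid and bay_c_spot below 0.0125 m or horizontal distance between tile_light_mid and bay_d_spot below 0.0125 m) and horizontal distance between tile_light_mid and tile_white_mid between 0.102 and 0.154 m and height (world z) of tile_light_mid between 0.045 and 0.051 m and contact force between the fingers and tile_light below 0.05 N and (horizontal distance between tile_medium_mid and bay_a_spot below 0.0125 m or horizontal distance between tile_medium_mid and bay_b_spot below 0.0125 m or horizontal distance between tile_medium_mid and bay_c_spot below 0.0125 m or horizontal distance between tile_medium_mid and bay_d_spot below 0.0125 m) and horizontal distance between tile_medium_mid and tile_white_mid between 0.166 and 0.218 m and height (world z) of tile_medium_mid between 0.045 and 0.051 m and contact force between the fingers and tile_medium below 0.05 N and (horizontal distance between tile_deep_mid and bay_a_spot below 0.0125 m or horizontal distance between tile_deep_mid and bay_b_spot below 0.0125 m or horizontal distance between tile_deep_mid and bay_c_spot below 0.0125 m or horizontal distance between tile_deep_mid and bay_d_spot below 0.0125 m) and horizontal distance between tile_deep_mid and tile_white_mid between 0.23 and 0.282 m and height (world z) of tile_deep_mid between 0.045 and 0.051 m and contact force between the fingers and tile_deep below 0.05 N and distance of each of tile_white_mid, tile_navy_mid from where it was at the start of the episode below 0.012 m); the robot touches nothing.
It fails at once if a tile is tipped over (angle between any of tile_pale_mid, tile_light_mid, tile_medium_mid, tile_deep_mid, tile_white_mid, tile_navy_mid's own z axis and vertical above 0.8 rad).
It fails at once if a blue tile is dropped or thrown (in free flight more than 40 mm above the cork) ((height (world z) of tile_pale_mid above 0.088 m and contact force between anything else and tile_pale below 0.01 N) or (height (world z) of tile_light_mid above 0.088 m and contact force between anything else and tile_light below 0.01 N) or (height (world z) of tile_medium_mid above 0.088 m and contact force between anything else and tile_medium below 0.01 N) or (height (world z) of tile_deep_mid above 0.088 m and contact force between anything else and tile_deep below 0.01 N)).
It also fails if it takes over 96 s, if anything falls off the work surface, if the arm or the gripper's body presses on something with over 40 N, if the wrist force passes 120 N, or if a joint passes its speed limit or range.

## Working session

There is one attempt and no reset: what is moved stays moved. The work goes in short steps, each a Python script; the robot and the scene stay as the last script left them, time stands still between calls to the robot, and variables do not carry over. Pictures are saved under pics/ and viewed, at most 14 in all, crops included, and the job is handed in when it is done.

```bash
mkdir -p pics; python3 - <<'E'
from station import *
import cv2,numpy as np
np.set_printoptions(precision=4,suppress=True)
for n in("scene","side","wrist"):
    im=read_camera(n);cv2.imwrite(f"pics/{n}0.png",im[:,:,::-1]);print(n,camera_info(n))
print(get_ee_rot(),get_tcp_pos(),get_time())
E
```

```text
scene {'intrinsics': array([[418.2344,   0.    , 286.5273],
       [  0.    , 418.2344, 210.2251],
       [  0.    ,   0.    ,   1.    ]]), 'T': array([[ 0.837 ,  0.4282, -0.3408,  0.2166],
       [-0.547 ,  0.6382, -0.5417, -0.4653],
       [-0.0144,  0.6398,  0.7684,  0.6969],
       [ 0.    ,  0.    ,  0.    ,  1.    ]])}
side {'intrinsics': array([[405.807 ,   0.    , 277.0474],
       [  0.    , 405.807 , 212.3895],
       [  0.    ,   0.    ,   1.    ]]), 'T': array([[-0.9947,  0.0717, -0.0738,  0.446 ],
       [-0.1014, -0.5593,  0.8228,  0.7577],
       [ 0.0177,  0.8259,  0.5636,  0.575 ],
       [ 0.    ,  0.    ,  0.    ,  1.    ]])}
wrist {'intrinsics': array([[353.3807,   0.    , 276.5931],
       [  0.    , 353.3807, 210.7259],
       [  0.    ,   0.    ,   1.    ]]), 'tool_from_camera': array([[-0.0006,  0.9671,  0.2543,  0.0681],
       [ 1.    ,  0.0005,  0.0004,  0.0005],
       [ 0.0003,  0.2543, -0.9671, -0.1622],
       [ 0.    ,  0.    ,  0.    ,  1.    ]])}
[-0.0001  0.1275  0.9918 -0.0005] [0.158  0.6043 0.2221] 0.15
```

View pics/scene0.png

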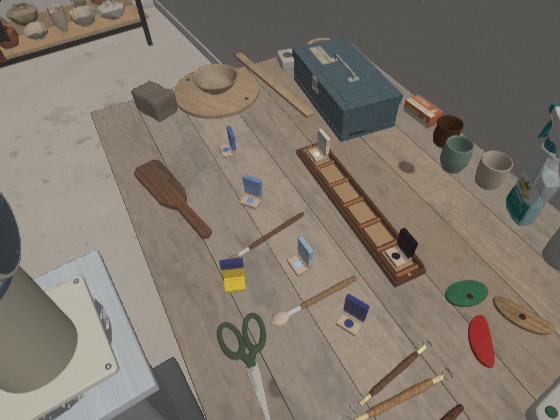

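View pics/side0.png

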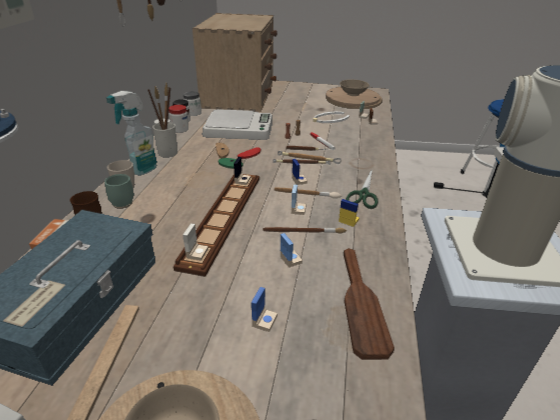

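Scene view shows the white tile at (321,145), the navy tile at (402,250) and the rack between them. The loose blue tiles are at (228,143), (251,190), (302,255) and (352,312). The yellow lookalike is at (233,272). Next I'll take a close crop to rank the shades and make coarse fixes.

```bash
cat > h.py <<'E'
from station import *
import cv2,numpy as np
np.set_printoptions(precision=4,suppress=True)
from scipy.spatial.transform import Rotation as R
def cam(n):
    i=camera_info(n)
    if n!='wrist': return i['intrinsics'],np.array(i['T'])
    q=np.array(get_ee_rot());T=np.eye(4);T[:3,:3]=R.from_quat(q[[1,2,3,0]]).as_matrix();T[:3,3]=get_tcp_pos()
    return i['intrinsics'],T@np.array(i['tool_from_camera'])
def cast(K,T,uv,z):
    uv=np.atleast_2d(uv).astype(float)
    d=np.c_[(uv[:,0]-K[0,2])/K[0,0],-(uv[:,1]-K[1,2])/K[1,1],-np.ones(len(uv))]@T[:3,:3].T
    return T[:3,3]+d*((z-T[2,3])/d[:,2])[:,None]
def proj(K,T,p):
    c=(np.atleast_2d(p)-T[:3,3])@T[:3,:3]
    return np.c_[K[0,2]-K[0,0]*c[:,0]/c[:,2],K[1,2]+K[1,1]*c[:,1]/c[:,2]]
def down(yaw): # tool y axis (closing line) at yaw+90: tool x along (cos,sin)
    m=np.array([[np.cos(yaw),np.sin(yaw),0],[np.sin(yaw),-np.cos(yaw),0],[0,0,-1]])
    q=R.from_matrix(m).as_quat();return [q[3],*q[:3]]
def blobs(im,mina=15):
    h=cv2.cvtColor(im,cv2.COLOR_RGB2HSV)
    m=cv2.inRange(h,(98,60,50),(128,255,255))
    n,l,s,c=cv2.connectedComponentsWithStats(m)
    return [(c[i],s[i],np.median(im[l==i],0)) for i in range(1,n) if s[i][4]>=mina],m
E
python3 - <<'E'
from h import *
im=cv2.imread('pics/scene0.png')[:,:,::-1].copy();K,T=cam('scene')
for c,s,col in blobs(im,12)[0]:
    if 90<c[1]<345 and s[4]<600 : print(c,s,col,cast(K,T,c,.009)[0])
for n,p in dict(white=(318,156),navy=(397,257)).items(): print(n,cast(K,T,p,.026))
cs=[cv2.resize(im[v-30:v+30,u-30:u+30],(260,260),interpolation=cv2.INTER_CUBIC) for u,v in((228,143),(251,190),(302,255),(352,312),(321,150),(402,250))]
cv2.imwrite('pics/crop.png',np.vstack([np.hstack(cs[:3]),np.hstack(cs[3:])])[:,:,::-1])
E
```

```text
[231.2407 137.4259] [227 126   9  24 108] [ 72.  89. 128.] [0.5365 0.296  0.009 ]
[225.55 149.35] [223 148   6   4  20] [ 82.  106.5 160.5] [0.5038 0.2646 0.009 ]
[252.2544 184.8293] [243 175  19  21 287] [ 77.  92. 114.] [0.4982 0.1252 0.009 ]
[249.8846 200.4615] [247 198   7   5  26] [110. 142. 183.] [0.4703 0.0875 0.009 ]
[231.0941 263.1139] [220 258  23  11 202] [57. 61. 92.] [ 0.3592 -0.0323  0.009 ]
[356.3988 306.8723] [344 294  25  27 321] [53. 54. 73.] [ 0.5024 -0.2386  0.009 ]
[348.6364 322.8727] [345 319   9   9  55] [ 59.  69. 120.] [ 0.4718 -0.2548  0.009 ]
white [[0.6654 0.1046 0.026 ]]
navy [[ 0.6253 -0.2063  0.026 ]]
```

View pics/crop.png

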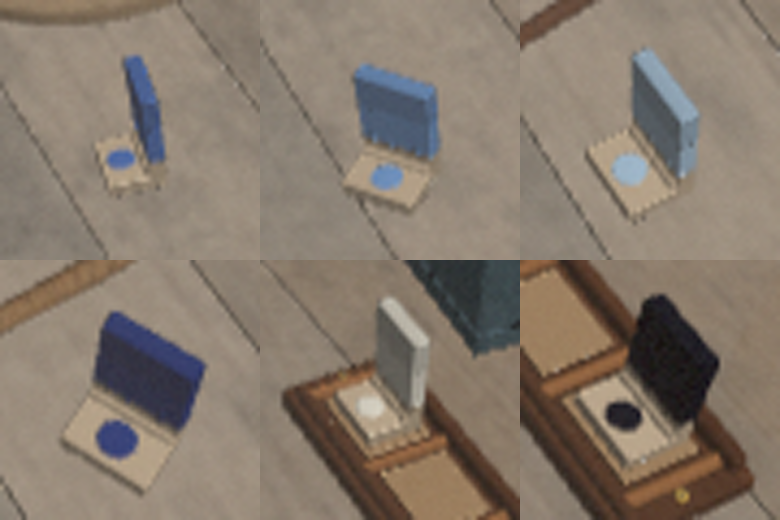

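Ranked by pool and plate shade: pale is (302,255), light (251,190), medium (228,143) and deep (352,312). The two end tiles and the yellow decoy are ruled out. Next I'll take a wrist view over the rack, then one over each tile.

```bash
python3 - <<'E'
from h import *
K,T=cam('scene')
print('pale pool',cast(K,T,(297,264),.009), 'toolbox bottom corner',cast(K,T,(346,136),0))
print(get_time())
import pickle;D={}
P=dict(medium=(.52,.265,.2),rack=(.645,-.05,.32),light=(.485,.0875,.2),pale=(.51,cast(K,T,(297,264),.009)[0][1],.2),deep=(.485,-.25,.2))
for n,p in P.items():
    move_pose(list(p),down(np.pi/2));k=cam('wrist');im=read_camera('wrist');D[n]=(k,im)
    cv2.imwrite(f'pics/w_{n}.png',im[:,:,::-1])
pickle.dump(D,open('D.pkl','wb'));print(get_time())
cv2.imwrite('pics/all.png',np.vstack([np.hstack([cv2.resize(D[n][1],(400,300)) for n in r]) for r in(('medium','light'),('pale','deep'))])[:,:,::-1])
E
```

```text
pale pool [[ 0.4645 -0.1049  0.009 ]] toolbox bottom corner [[0.785  0.1469 0.    ]]
0.15
5.9583
```

View pics/all.png

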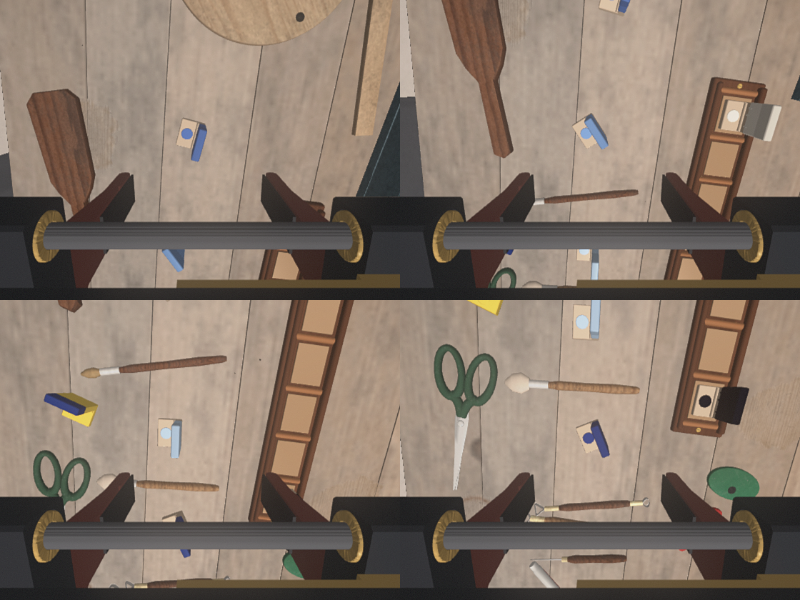

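View pics/w_rack.png

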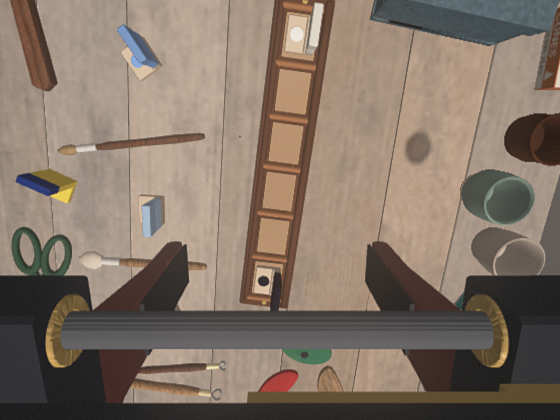

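The 2x2 sheet (each view scaled to 400x300) shows the tiles near (192,140) for medium, (590,132) for light, (170,438) for pale and (595,438) for deep. The rack view has the corks at about (293,91), (286,144), (279,191) and (272,236), with white at the top (+y) and navy at the bottom.

```bash
cat >> h.py <<'E'
def tile(k,im,guess,debug=False):
    """pool (z=.009) and plate blob; returns plate centre xy, yaw (tile x axis, front->back)"""
    K,T=k;h=cv2.cvtColor(im,cv2.COLOR_RGB2HSV)
    m=cv2.inRange(h,(95,38,40),(130,255,255))
    n,l,s,c=cv2.connectedComponentsWithStats(m)
    ids=[i for i in range(1,n) if s[i][4]>30 and np.linalg.norm(cast(K,T,c[i],.009)[0][:2]-guess)<.07]
    ids.sort(key=lambda i:-s[i][4])
    pl,po=ids[0],ids[1]
    pool=cast(K,T,c[po],.009)[0]
    cn=max(cv2.findContours((l==pl).astype(np.uint8),cv2.RETR_EXTERNAL,cv2.CHAIN_APPROX_NONE)[0],key=len)[:,0]
    top=cast(K,T,cn,.062)[:,:2].astype(np.float32)
    r=cv2.minAreaRect(top*1000);b=cv2.boxPoints(r)/1000
    e=b[1]-b[0] if np.linalg.norm(b[1]-b[0])>np.linalg.norm(b[2]-b[1]) else b[2]-b[1]
    if e[1]<0:e=-e
    yaw=np.arctan2(-e[0],e[1])
    ux=np.array([np.cos(yaw),np.sin(yaw)])
    ctr=pool[:2]+ux*.017
    if debug: print('areas',s[pl][4],s[po][4],'rect',np.array(r[0])/1000,r[1],'yaw',np.degrees(yaw),'pool',pool,'ctr',ctr)
    return ctr,yaw
E
python3 - <<'E'
from h import *
import pickle;D=pickle.load(open('D.pkl','rb'))
G=dict(medium=(.504,.265),light=(.47,.0875),pale=(.475,-.105),deep=(.472,-.255))
for n,g in G.items(): print(n);tile(*D[n],np.array(g),True)
(K,T),im=D['rack']
h=cv2.cvtColor(im,cv2.COLOR_RGB2HSV);print(h[91,293],h[144,286],h[191,279],h[236,272],h[200,340],h[118,290])
m=cv2.inRange(im,tuple(int(x) for x in (140,100,60)),(255,255,255))
for p in((293,91),(286,144),(279,191),(272,236)):
    f=np.zeros((422,562),np.uint8);w=im.copy()
    w=cv2.bilateralFilter(w,7,30,5);cv2.floodFill(w,f,p,0,(9,9,9),(9,9,9),4|cv2.FLOODFILL_FIXED_RANGE|cv2.FLOODFILL_MASK_ONLY|(255<<8))
    cn=max(cv2.findContours(f[1:-1,1:-1],cv2.RETR_EXTERNAL,cv2.CHAIN_APPROX_NONE)[0],key=cv2.contourArea)[:,0]
    r=cv2.minAreaRect((cast(K,T,cn,.017)[:,:2]*1000).astype(np.float32));print(r, cv2.minAreaRect(cn)[0])
for n,p in(('white',(297,34)),('navy',(263,281))):print(n,cast(K,T,p,.026))
E
```

```text
medium
areas 623 192 rect [0.5224 0.2658] (46.274261474609375, 11.17790412902832) yaw -14.704744 pool [0.5055 0.2672 0.009 ] ctr [0.5219 0.2629]
lightTraceback (most recent call last):
  File "<stdin>", line 4, in <module>
  File "h.py", line 32, in tile
    pl,po=ids[0],ids[1]
                 ~~~^^^
IndexError: list index out of range
```

```bash
python3 - <<'E'
s=open('h.py').read()
s=s.replace("    n,l,s,c=cv2.connectedComponentsWithStats(m)\n    ids","    if er: m=cv2.erode(m,np.ones((er,er),np.uint8))\n    n,l,s,c=cv2.connectedComponentsWithStats(m,connectivity=4)\n    ids").replace("debug=False)","debug=False,er=0)")
open('h.py','w').write(s)
E
python3 - <<'E'
from h import *
import pickle;D=pickle.load(open('D.pkl','rb'))
G=dict(medium=(.504,.265),light=(.47,.0875),pale=(.475,-.105),deep=(.472,-.255))
for n,g in G.items():
  for er in (0,2,3):
    print(n,er,end=' ')
    try: tile(*D[n],np.array(g),True,er)
    except IndexError as e: print('one')
(K,T),im=D['rack']
w=cv2.bilateralFilter(im,7,30,5)
for p in((293,91),(286,144),(279,191),(272,236)):
    f=np.zeros((422,562),np.uint8)
    cv2.floodFill(w.copy(),f,p,0,(14,14,14),(14,14,14),4|cv2.FLOODFILL_FIXED_RANGE|cv2.FLOODFILL_MASK_ONLY|(255<<8))
    cn=max(cv2.findContours(f[1:-1,1:-1],cv2.RETR_EXTERNAL,cv2.CHAIN_APPROX_NONE)[0],key=cv2.contourArea)[:,0]
    print(cv2.minAreaRect((cast(K,T,cn,.017)[:,:2]*1000).astype(np.float32)), cv2.minAreaRect(cn)[0])
for n,p in(('white',(297,34)),('navy',(263,281))):print(n,cast(K,T,p,.026))
E
```

```text
medium 0 areas 623 192 rect [0.5224 0.2658] (46.274261474609375, 11.17790412902832) yaw -14.704744 pool [0.5055 0.2672 0.009 ] ctr [0.5219 0.2629]
medium 2 areas 550 162 rect [0.5229 0.2654] (45.21692657470703, 10.11827564239502) yaw -14.656177 pool [0.506  0.2667 0.009 ] ctr [0.5224 0.2624]
medium 3 areas 479 134 rect [0.5224 0.2659] (44.103416442871094, 9.049503326416016) yaw -14.656151 pool [0.5054 0.2672 0.009 ] ctr [0.5219 0.2629]
light 0 one
light 2 one
light 3 one
pale 0 one
pale 2 one
pale 3 one
deep 0 one
deep 2 one
deep 3 one
((665.0750732421875, 52.41667938232422), (49.191749572753906, 38.94315719604492), 82.53148651123047) (292.3837890625, 91.22396850585938)
((656.6443481445312, -10.877574920654297), (48.92523193359375, 39.09196472167969), 82.73485565185547) (285.2554626464844, 142.8340606689453)
((648.2485961914062, -74.31356811523438), (48.78976821899414, 38.94406509399414), 82.72328186035156) (278.7538757324219, 190.96925354003906)
((639.9911499023438, -137.71945190429688), (48.720420837402344, 38.971954345703125), 82.52643585205078) (272.6385192871094, 235.89234924316406)
white [[0.6695 0.1162 0.026 ]]
navy [[ 0.6265 -0.2012  0.026 ]]
```

Pads measured well: pitch 64 mm, about 39x49 mm, rack yaw −7.4°. Now to see why three of the tiles don't split into plate and pool.

```bash
python3 - <<'E'
from h import *
import pickle;D=pickle.load(open('D.pkl','rb'))
G=dict(medium=(.504,.265),light=(.47,.0875),pale=(.475,-.105),deep=(.472,-.255))
cs=[]
for n,g in G.items():
    (K,T),im=D[n];h=cv2.cvtColor(im,cv2.COLOR_RGB2HSV)
    u,v=proj(K,T,[*g,.02])[0].astype(int);print(n,u,v)
    m=cv2.inRange(h,(95,38,40),(130,255,255))
    nn,l,s,c=cv2.connectedComponentsWithStats(m,connectivity=4)
    for i in range(1,nn):
        if s[i][4]>20 and np.linalg.norm(c[i]-(u,v))<100: print(' ',s[i],cast(K,T,c[i],.009)[0])
    a=cv2.resize(im[v-50:v+50,u-50:u+50],(300,300));b=cv2.resize(m[v-50:v+50,u-50:u+50],(100,100))
    a[:100,:100]=b[:,:,None];cs.append(a)
cv2.imwrite('pics/c2.png',np.vstack([np.hstack(cs[:2]),np.hstack(cs[2:])])[:,:,::-1])
E
```

```text
medium 259 191
  [268 174  22  52 623] [0.5228 0.2539 0.009 ]
  [254 180  16  15 192] [0.5055 0.2672 0.009 ]
light 258 190
  [253 160  39  49 878] [0.4832 0.0915 0.009 ]
pale 239 190
  [239 176  13  45 461] [ 0.479  -0.1149  0.009 ]
deep 262 196
  [256 170  37  51 780] [ 0.4855 -0.2556  0.009 ]
```

View pics/c2.png

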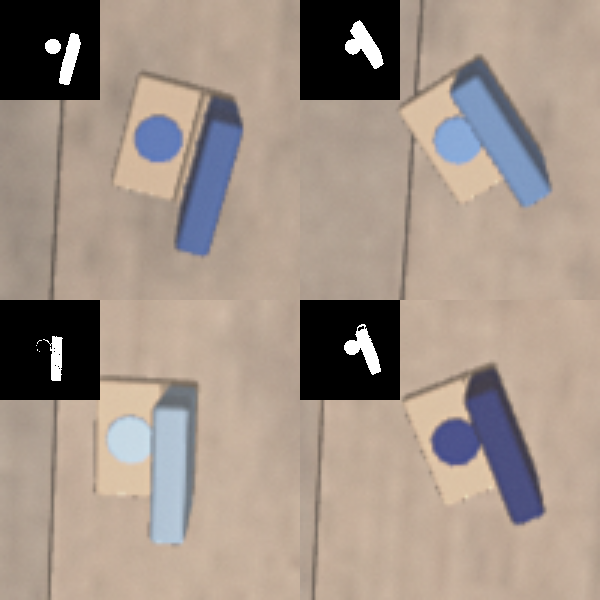

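The crops show all four feet facing −x, with tile yaws of about −15° (medium), +32° (light), −2° (pale) and +22° (deep). Oblique views merge the pool and plate blobs. So I'll look again with the tool aligned to each tile just before grasping, starting with deep.

```bash
python3 - <<'E'
s=open('h.py').read()
s=s.replace("m=cv2.inRange(h,(95,38,40),(130,255,255))\n    if er","m=((im[:,:,2].astype(int)-im[:,:,0])>10).astype(np.uint8)*255\n    if er")
s+='''
RY=np.radians(-7.4);UX=np.array([np.cos(RY),np.sin(RY)])
BAY=dict(pale=(.6651,.0524),light=(.6566,-.0109),medium=(.6482,-.0743),deep=(.6400,-.1377))
PIX=dict(light=(260.3,186.3,32),pale=(232,186.7,-2),deep=(264,193.3,22.3),medium=(261.5,187,-14.7))
def look(n):
    import pickle;D=pickle.load(open('D.pkl','rb'));u,v,y=PIX[n];y=np.radians(y)
    pool=cast(*D[n][0],(u,v),.009)[0][:2];g=pool+.017*np.array([np.cos(y),np.sin(y)])
    move_pose([*g,.2],down(y+np.pi/2));k=cam('wrist');im=read_camera('wrist')
    cv2.imwrite(f'pics/l_{n}.png',im[:,:,::-1])
    c,yaw=tile(k,im,pool,True);print(n,'rough',g,np.degrees(y))
    assert np.linalg.norm(c-g)<.006 and abs(yaw-y)<np.radians(6)
    return c,yaw
def pick(c,yaw):
    q=down(yaw+np.pi/2);move_pose([*c,.11],q);movel([*c,.026],v=.12)
    command_gripper(0.);wait(.2);print('grip',get_grip_width()*88,get_finger_force());movel([*c,.14],v=.12)
def place(n):
    p=np.array(BAY[n])+.0125*UX;q=down(RY+np.pi/2)
    move_pose([*p,.14],q);movel([*p,.05],v=.12)
    print('held',get_grip_width()*88,'contact',movel([*p,.041],v=.02,until_force=3),get_tcp_pos())
    command_gripper(1.);wait(.2);movel([*p,.15],v=.12);print('t',get_time())
'''
open('h.py','w').write(s)
E
python3 - <<'E'
from h import *
c,y=look('deep');pick(c,y);place('deep')
im=read_camera('scene');cv2.imwrite('pics/s1.png',cv2.resize(im[120:340,180:460],None,fx=2.5,fy=2.5)[:,:,::-1])
E
```

```text
areas 522 187 rect [ 0.4891 -0.2464] (9.599116325378418, 40.24907684326172) yaw 21.861471 pool [ 0.473  -0.2535  0.009 ] ctr [ 0.4888 -0.2472]
deep rough [ 0.4892 -0.2473] 22.3
grip 8.954174328959633 29.99954044818878
held 8.718114621171251 contact True [ 0.6528 -0.1393  0.0429]
t 14.875
```

View pics/s1.png

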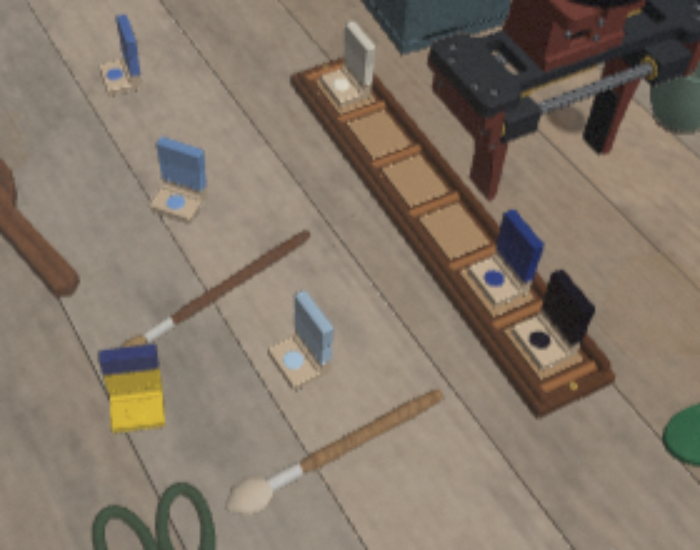

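The deep tile stands on its pad beside navy at crop pixel (510,262), square and centred. The other three go the same way.

```bash
python3 - <<'E'
from h import *
for n in('medium','light','pale'):
    c,y=look(n);pick(c,y);place(n)
move_pose([.645,-.05,.32],down(np.pi/2));im=read_camera('wrist');k=cam('wrist')
cv2.imwrite('pics/end_w.png',im[:,:,::-1])
import pickle;pickle.dump((k,im),open('E.pkl','wb'))
K,T=k;m=((im[:,:,2].astype(int)-im[:,:,0])>10).astype(np.uint8)
for n,b in BAY.items():
    print(n,'pool at',np.array(b)-.0045*UX,end=' ')
    e=proj(K,T,[*(np.array(b)-.0045*UX),.026])[0];u,v=e.astype(int)
    w=np.zeros_like(m);w[v-11:v+12,u-9:u+8]=m[v-11:v+12,u-9:u+8]
    nn,l,s,c=cv2.connectedComponentsWithStats(w)
    print([cast(K,T,c[i],.026)[0][:2] for i in range(1,nn) if s[i][4]>20])
im=read_camera('scene');cv2.imwrite('pics/s2.png',cv2.resize(im[120:340,180:460],None,fx=2.5,fy=2.5)[:,:,::-1])
E
```

```text
areas 569 196 rect [0.5231 0.2657] (46.189884185791016, 8.844524383544922) yaw -14.790399 pool [0.5054 0.2673 0.009 ] ctr [0.5218 0.263 ]
medium rough [0.522  0.2629] -14.7
grip 8.87271653960173 29.999854266643524
held 8.998807245430255 contact True [ 0.661  -0.076   0.0429]
t 25.525
areas 585 196 rect [0.4845 0.1014] (9.584369659423828, 45.255191802978516) yaw 32.03786 pool [0.4715 0.0896 0.009 ] ctr [0.4859 0.0986]
light rough [0.4861 0.0988] 32.0
grip 8.917975070964252 29.99979704618454
held 8.929204365125857 contact True [ 0.6694 -0.0126  0.0429]
t 35.05
areas 546 189 rect [ 0.4839 -0.1003] (44.48698425292969, 9.536727905273438) yaw -2.368834 pool [ 0.4662 -0.1023  0.009 ] ctr [ 0.4832 -0.103 ]
pale rough [ 0.4831 -0.1035] -2.0
grip 8.802488838351977 29.999646842479706
held 9.004121499372166 contact True [0.6779 0.0509 0.0429]
t 44.55
pale pool at [0.6606 0.053 ] [array([0.6611, 0.0532])]
light pool at [ 0.6521 -0.0103] [array([ 0.6528, -0.0093])]
medium pool at [ 0.6437 -0.0737] [array([ 0.6443, -0.0739])]
deep pool at [ 0.6355 -0.1371] [array([ 0.6363, -0.1363])]
```

View pics/s2.png

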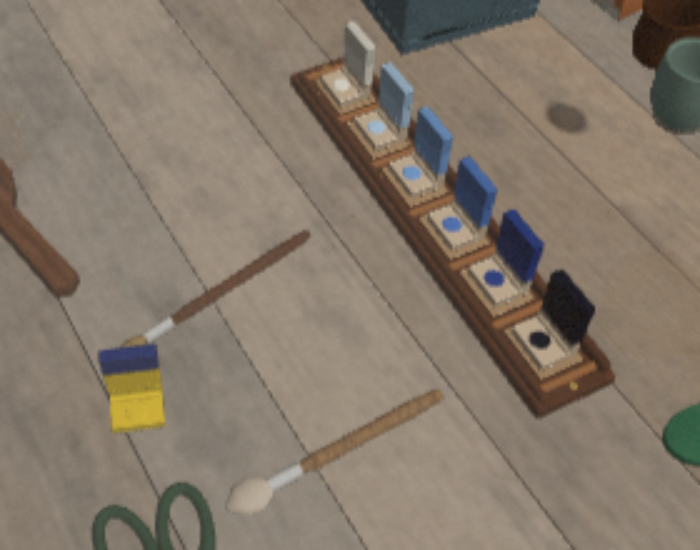

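View pics/end_w.png

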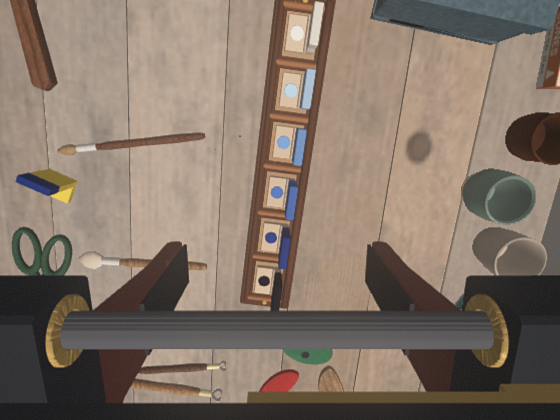

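Both views show all six tiles upright and in shade order, from white at (297,34) to navy at (263,281) in the wrist view. The pools sit within about 1.2 mm of where they should be, so I'm handing in.

```bash
python3 -c "
from station import *
print(job_done(),get_time())"
```

```text
the job is handed in; nothing more can be done
the job is handed in; nothing more can be done
```

The cobalt line blend is complete and handed in: white, pale, light, medium, deep, navy, with each blue tile upright, square to the rack and within about 1.2 mm of its pad centre by the wrist camera, at about 45 s of the 96 s allowed; the judging result was not shown.

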